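Bring the bench carriage to rest at the pointer

ROBOT

A 6-joint arm with a two-finger parallel gripper is mounted at the origin on the work surface. World frame = base frame: x ahead of the robot, y to its left, z up, the work surface at z = 0. Lengths are in mm, angles in rad, forces in N, time in s.
With the tool pointing down it reaches from about 325 to 900 mm from the base axis. Payload 3.5 kg.
Tool frame: the origin (TCP) lies between the finger pads, 19 mm behind the fingertips; this is the grasp point; z points along the fingers, y is the line along which they close (so a half turn about z gives the same grasp; the last joint's range is limited). The gripper opens to 85 mm and grips with 20 to 120 N. Pads are 22 mm wide; open, the fingers measure 114 mm over their backs; the gripper's body (76 mm by 85 mm) begins 54 mm behind the grasp point. The pads swing forward as they close: fully open they stand 13 mm farther back than shut.
Start: joints at [1.003, 0.276, -0.026, 1.268, 0, 1.467], TCP at [280.158, 558.689, 250.013] pointing down, gripper open.
Joint ranges: [-3.12, 3.12], [-0.85, 1.88], [-1.08, 1.24], [-1.95, 2.15], [-1.57, 1.53], [-3.14, 3.14]. Speed limits (rad/s): [2.57, 2.57, 3.14, 3.14, 3.14, 3.14].

INTERFACE

Orientations are given as a rotation vector (axis times angle).
In Python, from rig import telemetry, vision, env gives the robot as it stands.
- The arm moves only by the tool drive_tool, never from a script. Its argument "deltas" is one flat list of numbers, 7 for each row, row after row: the shift along the tool's x, y, z in m, then the turn, a rotation vector about the tool's x, y, z in degrees, then the opening, from 0 (shut) to 1 (fully open). In form: [x, y, z, wx, wy, wz, fingers, x, y, z, wx, wy, wz, fingers, ...]. A call has 1 to 20 rows; each row shifts and turns the commanded pose from where the row before left it, along the tool's axes as they then stand; what a row does not reach is not made up. A row lasts 1/8 s, in which the tool goes at most 62.5 mm and 10.7 degrees, less where a joint would pass 70% of its speed; a pose out of reach is approached as far as the arm can. A call with a gripper value outside its range is refused whole. The fingers move at their own pace and stop on an object; "squeeze" is the grip in N (left out, the last holds). Time passes only in rows, so rows that do not move let the fingers close. It gives the time, the measured TCP pose, the force, the opening and the grip force at its end, in the units of the state.
- telemetry.get_obs(): the state, without advancing time (a new reading comes with each control period).
- vision.get_image(name): name is "scene" or "top" or "wrist"; returns the picture (420x560x3 uint8, red, green, blue); there is no depth.
- vision.camera_params(name): a dict with "fov_y" (degrees; the focal length in pixels is half the picture's height over the tangent of half this angle, whatever the lens; pixels are square), "cx", "cy" (the principal point, pixels), "rvec" (rotation vector, rad) and "tvec" (3), from world to camera coordinates, as OpenCV has them; the wrist camera has in their place "T_tool_cam" (4x4, takes a point from camera to tool coordinates, whose origin is the TCP and whose axes are the flange's). Camera axes: x right, y down, z forward; pixel columns grow to the right and rows downward; lengths in mm; the calibration is good to about 2 mm. A picture is of the moment at which its call begins: read the wrist's pose just before it. camera_params takes no time and is no camera call.
- env.job_done(): hands the job in; it is judged then, once.
The state is a dict: "time": time; "q": joint angles; "dq": joint speeds; "joint_efforts": joint torques, N m; "ee_pos": TCP position; "orientation": TCP orientation; "force": force on the tool from outside, world axes, zero at the start; "wrist_torque": the same for the moment, N m; "grip_width": finger opening in mm; "grip_force": force on a finger pad.
Only numpy, scipy, OpenCV 4.12 (cv2) and the standard library are available. Lean on these libraries where they do the work, as an engineer would, in place of code of your own. Each camera call takes 0.05 s, during which the arm holds its last target. There are 200 camera calls.

TASK

Push the free-rolling work carriage along the jeweller's rail to the left, until the index blade on its edge stands in line with the pointer on the rail, and brake it to rest there so that it stays in line by itself, untouched, for at least three seconds. Put the closed fingers into the pocket between its two sprung buffers and push and brake with a light touch on these, never pressing on the carriage with more than 6 N and never driving a buffer fully in; let the carriage strike neither end stop, and leave everything else on the bench alone. Finish with the hand clear of it.

Things in the scene. Friction and masses are not known exactly. Their poses are not given: they have to be found in the camera images.
- rail: Fixed bench rail: dark base plate 240 x 760 mm, 12 mm thick, two bright rails, at each end a grey stop block with rubber pad (top 58 mm above the table). Origin on the table under the middle of the travel; y runs along the rail (robot's left), x across it, away from the robot. The carriage meets the left stop at joint 0.30, the right stop at 0.
- carriage (a joint): Place of the carriage along the rail's +y (m): 0 at the right end stop, 0.30 at the left one; starts between 0.03 and 0.10. Moving mass in all about 2.4 kg (nominal, true 0.7 to 1.4 times that), rolling drag about 0.2 N per m/s plus 0.008 N dry friction: it coasts a long way. Frame of aluminium, 376 mm along the rail, 146 mm wide; low deck with ring clamp (under 95 mm high) in its far half.
- pocket (a point): Middle of the carriage's open-topped pocket, 62 mm above the table, moves with the carriage: a good TCP place for closed fingers pointing down. Pocket 240 mm long along the rail between the resting buffer faces (each 120 mm from here), 84 mm wide (walls 42 mm either side). Floor 36 mm, walls and spring housings 82 mm above the table.
- buffer_left (a joint): How far the pocket's left (+y) buffer is pushed in, towards +y (m): 0 at rest, 0.04 fully in. Black rubber block, face 76 mm wide, 40 to 80 mm above the table, 0.02 kg, soft spring 18 N/m without preload, damping 0.4 N per m/s. Pushing it drives the carriage left. Springy: the carriage bounces off a hand held still.
- buffer_right (a joint): The same for the pocket's right (-y) buffer, face at rest 120 mm to the -y side of pocket, pushed in towards -y; pushing it brakes a carriage that rolls left, or drives it right.
- index_tip (a point): Tip of the index blade, a flat steel tongue 5 mm wide sticking out of the middle of the carriage's far edge (away from the robot), 44 mm above the table; moves with the carriage.
- mark: Pointer block: dark steel rider 30 mm long with a brass screw and a 5 mm wide steel pointer towards the carriage, fixed on the rail's base plate at its far side. Origin on its underside, on the pointer's centre line; axes as the rail's. In line means index tip and this origin at the same place along the rail's y; across, a gap stays.
- bench_block: bystander: steel block 55 x 55 x 20 mm, origin under its centre
- mandrel: bystander: steel cone on a round foot, 120 mm high
- pickle_jar: bystander: glass jar with blue cap, 150 mm high
- bur_cup: bystander: white cup 70 mm high
- graver: bystander: tool with handle, lying
- chasing_hammer: bystander: hammer lying between robot and rail
- weight: bystander: brass cylinder, 36 mm across and 30 mm high, on the rail's base plate
- bezel_ring: bystander: copper ring, 36 mm across and 12 mm high, on the rail's base plate

How it is judged:
By the outcome, as a careful person would: the job done as asked, in the order asked, and still so for the second after the job is handed in, with the robot touching nothing.
It also fails if it takes over 35 s, if anything falls off the work surface, if the arm or the gripper's body presses on something with over 40 N, if the wrist force passes 120 N, or if a joint passes its speed limit or range.

## Working session

There is one attempt and no reset: what is moved stays moved. The work goes in short steps, Python scripts to look and compute and a tool call to move; the robot and the scene stay as the last step left them, time stands still between calls to the robot, and variables do not carry over. Pictures are saved under pics/ and viewed, at most 10 in all, crops included, and the job is handed in when it is done.

Besides the shell and the picture viewer there is one more tool, called after "Request:" as a command line: name --argument value ..., lists and objects as JSON in quotes. drive_tool: Moves the arm, as the interface text tells. Its arguments: {"type":"object","properties":{"deltas":{"type":"array"},"squeeze":{"type":"number"}},"required":["deltas"]}

```bash
mkdir -p pics; ls; cat > h.py <<'E'
import numpy as np,cv2
from rig import telemetry,vision,env
def K(p,h=420):
    f=h/2/np.tan(np.radians(p["fov_y"])/2); return np.array([[f,0,p["cx"]],[0,f,p["cy"]],[0,0,1]])
def ray(name,uv,o=None):
    p=vision.camera_params(name)
    d=np.linalg.inv(K(p))@np.array([uv[0],uv[1],1.])
    if name=="wrist":
        R=cv2.Rodrigues(np.array(o["orientation"],float))[0];T=np.array(p["T_tool_cam"])
        return R@T[:3,3]+np.array(o["ee_pos"]),R@T[:3,:3]@d
    R=cv2.Rodrigues(np.array(p["rvec"],float))[0]
    return -R.T@np.array(p["tvec"],float),R.T@d
def atz(name,uv,z,o=None):
    c,d=ray(name,uv,o); return c+d*(z-c[2])/d[2]
def tri(rs):
    A=0;b=0
    for c,d in rs:
        d=d/np.linalg.norm(d);P=np.eye(3)-np.outer(d,d);A=A+P;b=b+P@c
    return np.linalg.solve(A,b)
def save(name,fn,crop=None,s=1):
    im=vision.get_image(name)[:,:,::-1]; cv2.imwrite("pics/raw_"+fn,im)
    return im
E
python3 - <<'E'
from h import *
print(telemetry.get_obs())
for n in("scene","top","wrist"): print(n,vision.camera_params(n))
a=save("top","top0.png");b=save("scene","scene0.png")
cv2.imwrite("pics/top0.png",cv2.resize(a,(800,600),interpolation=cv2.INTER_CUBIC));cv2.imwrite("pics/scene0.png",cv2.resize(b,(800,600),interpolation=cv2.INTER_CUBIC))
E
```

```text
pics
{'time': 0.0, 'q': array([ 1.00259146e+00,  2.77148236e-01, -2.78651580e-02,  1.26799098e+00,
       -1.40455396e-05,  1.46743356e+00]), 'dq': array([-0.0007483 ,  0.00099313, -0.00040725, -0.00049618,  0.00091821,
        0.00080355]), 'joint_efforts': array([ 6.88966929e-05, -4.45508659e+01,  2.95201868e+01,  1.63838599e-02,
       -4.01998914e-04,  1.04655305e-05]), 'ee_pos': array([279.77580553, 558.07332498, 248.85758936]), 'orientation': array([-0.72345113, -3.05642348,  0.00328121]), 'force': array([-0.15426636,  0.30149997,  0.24072174]), 'wrist_torque': array([0.06272929, 0.0210642 , 0.05136808]), 'grip_force': 0.0, 'grip_width': 85.06857572065432}
scene {'fov_y': 51.96657720311939, 'cx': 286.19326772442395, 'cy': 210.68705783613697, 'rvec': array([ 1.52126334,  1.79313274, -0.92080891]), 'tvec': array([  65.32133708, -228.89495201, 1613.25508912])}
top {'fov_y': 43.01625165268526, 'cx': 273.9372162704664, 'cy': 209.30744251578352, 'rvec': array([ 2.13470977, -2.09313839,  0.20439995]), 'tvec': array([   7.10117601,  498.73206031, 1662.37175362])}
wrist {'fov_y': 67.37462925984707, 'cx': 277.08821290274244, 'cy': 211.23846181806633, 'T_tool_cam': array([[ 2.46631623e-04, -9.57102753e-01, -2.89748613e-01,
         7.35253387e+01],
       [ 9.99997964e-01,  8.16332292e-04, -1.84533330e-03,
        -7.33652750e-01],
       [ 2.00270473e-03, -2.89747568e-01,  9.57101006e-01,
        -1.23933888e+02],
       [ 0.00000000e+00,  0.00000000e+00,  0.00000000e+00,
         1.00000000e+00]])}
```

View pics/top0.png

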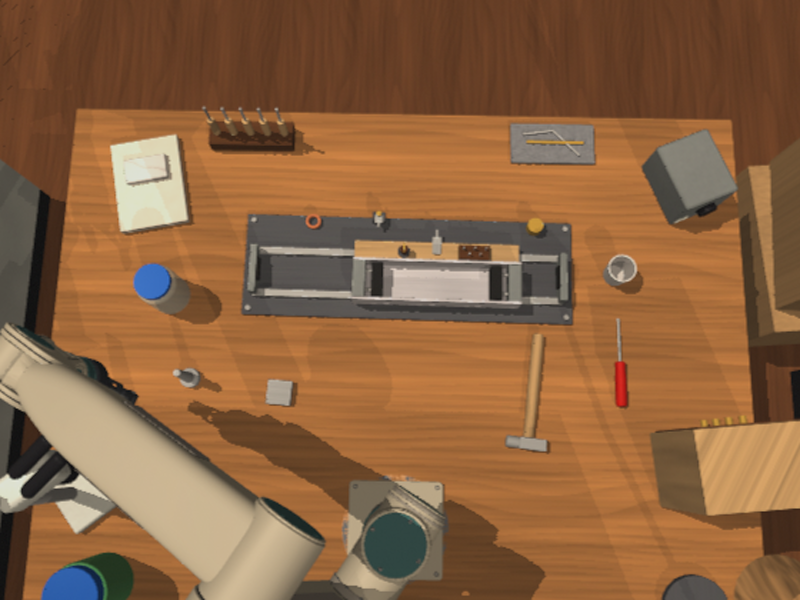

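View pics/scene0.png

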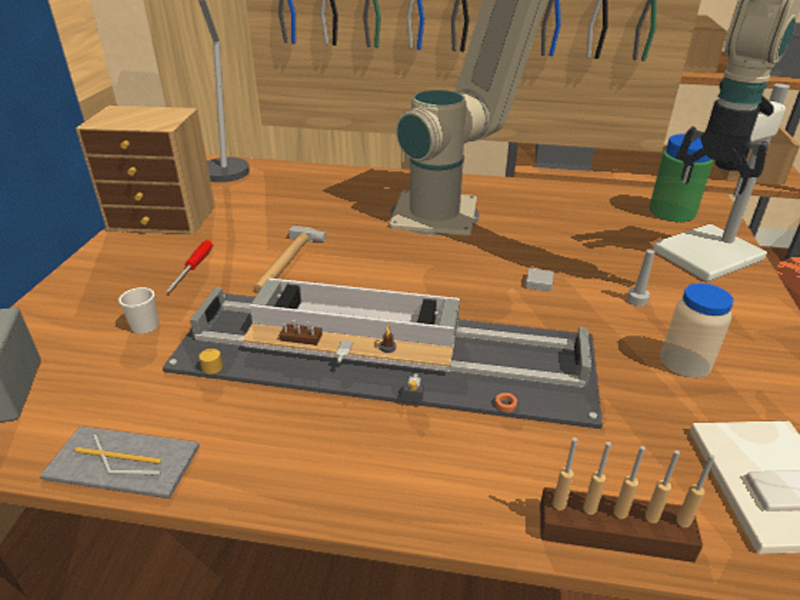

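The top view shows the rail with the carriage towards the right. The index blade is at about (437,240) and the mark at about (380,217), both in the 800-px picture. The scene view shows the same blade at (343,352) and the pointer at (414,385). I'll enlarge crops of both.

```bash
python3 - <<'E'
from h import *
a=cv2.imread("pics/raw_top0.png")[145:230,165:407];b=cv2.imread("pics/raw_scene0.png")[190:300,110:425]
a=cv2.resize(a,(800,281),interpolation=cv2.INTER_CUBIC);b=cv2.resize(b,(800,279),interpolation=cv2.INTER_CUBIC)
cv2.imwrite("pics/c0.png",np.vstack([a,b]))
E
```

```text
(no output)
```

View pics/c0.png

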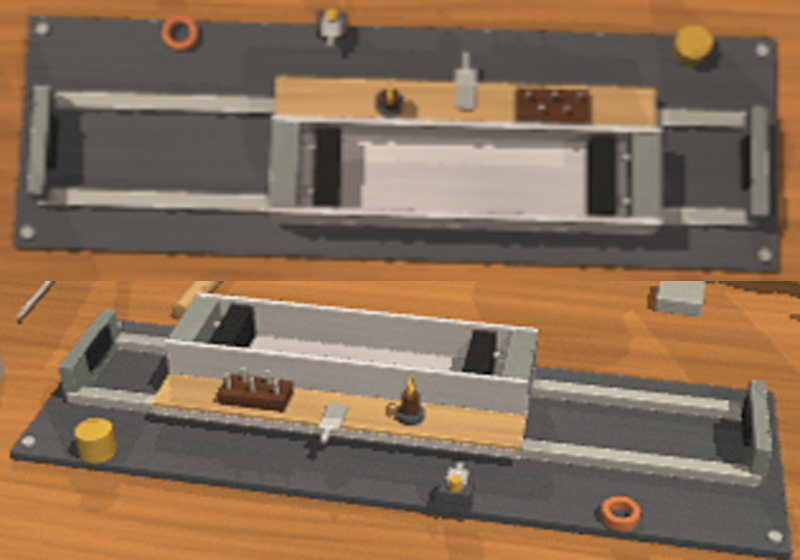

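In the top crop, the plate screws are at (42,28), (762,49), (765,254) and (27,232). The index tip is at (466,53), the pointer tip at (331,42), and the buffer faces at x≈341 and 587. In the scene crop, the index tip is at (323,441) and the pointer tip at about (461,464).

```bash
python3 - <<'E'
from h import *
t=lambda x,y:((x+.5)*.3025+165-.5,(y+.5)*.3025+145-.5)
s=lambda x,y:((x+.5)*.39375+110-.5,(y-281+.5)*.39375+190-.5)
tt=lambda *p:atz("top",t(*p[:2]),p[2])
C=[tt(42,28,12),tt(762,49,12),tt(765,254,12),tt(27,232,12)]
S=[atz("scene",s(*p),12) for p in[(28,441),(775,536)]]
print(np.round(C,1),np.round(S,1))
u=(C[0]-C[1]+C[3]-C[2]);u/=np.linalg.norm(u);us=S[1]-S[0];us/=np.linalg.norm(us);print("u",u,us,np.degrees(np.arctan2(-u[0],u[1])))
o=np.mean(C,0)
I=tri([ray("top",t(466,53)),ray("scene",s(323,441))]);M=tri([ray("top",t(331,42)),ray("scene",s(461,464))])
v=np.array([u[1],-u[0],0])
print("idx",I,"mark",M,"o",o)
bl=tt(341,165,80);br=tt(587,170,80)
wl=tt(465,124,82);wr=tt(465,216,82)
for n,p in dict(I=I,M=M,bl=bl,br=br,wl=wl,wr=wr).items(): print(n,"along",(p-o)@u,"across",(p-o)@v)
for n,p in dict(It=tt(466,53,44),Is=atz("scene",s(323,441),44),Mt=tt(331,42,30),Ms=atz("scene",s(461,464),30)).items(): print(n,"along",(p-o)@u,"across",(p-o)@v)
E
```

```text
[[ 692.4  345.5   12. ]
 [ 683.9 -384.8   12. ]
 [ 473.2 -382.5   12. ]
 [ 481.2  348.6   12. ]] [[ 679.9 -387.3   12. ]
 [ 688.4  347.6   12. ]]
u [0.01128112 0.99993637 0.        ] [0.01162606 0.99993242 0.        ] -0.646374549148951
idx [664.67018209 -83.83483325  43.48553437] mark [673.7089807   51.67246315  42.39692369] o [582.69235638 -18.31433718  12.        ]
I along -64.59152465404665 across 82.7117540340747
M along 71.00911669965552 across 90.22130274743465
bl along 54.90023103601501 across -43.56541076180894
br along -181.01144255401132 across -41.31215055511539
wl along -63.138169786922596 across 0.08127905185706148
wr along -64.92080503310328 across -90.25493278193977
It along -64.53713178680688 across 82.55003441565259
Is along -64.43886044172727 across 83.28992937433735
Mt along 70.34759777084322 across 94.13984863593045
Ms along 70.08764382284632 across 76.37460958983183
```

Request:
drive_tool --deltas '[-0.0475,-0.0371,0,0,0,0,0,-0.0475,-0.0371,0,0,0,0,0,-0.0475,-0.0371,0,0,0,0,0,-0.0475,-0.0371,0,0,0,0,0,-0.0475,-0.0371,0,0,0,0,0,-0.0475,-0.0371,0,0,0,0,0,-0.0475,-0.0371,0,0,0,0,0,-0.0475,-0.0371,0,0,0,0,0,-0.0475,-0.0371,0,0,0,0,0,-0.0475,-0.0371,0,0,0,0,0,0,0,0.015,0,0,10,0,0,0,0.015,0,0,10,0,0,0,0.015,0,0,10,0,0,0,0.015,0,0,10,0,0,0,0.015,0,0,10,0,0,0,0.015,0,0,10,0,0,0,0,0,0,4,0,0,0,0,0,0,0,0]'

```text
time: 2.35
ee_pos: [537.9, 14.2, 159.3]
orientation: [-2.232, -2.209, 0.001]
force: [-0.1, 0.8, -0.9]
grip_width: -0.1
grip_force: 0.0
```

```bash
python3 - <<'E'
from h import *
import pickle
o=telemetry.get_obs();a=save("wrist","w1.png");pickle.dump(o,open("o1.pkl","wb"))
for k in("time","ee_pos","orientation","force","grip_width"):print(k,o[k])
print(cv2.Rodrigues(o["orientation"])[0])
cv2.imwrite("pics/w1.png",cv2.resize(a,(800,600),interpolation=cv2.INTER_CUBIC))
save("top","t1.png")
E
```

```text
time 2.35
ee_pos [537.91746092  14.19383388 159.34676062]
orientation [-2.23190295e+00 -2.20937136e+00  1.37967182e-03]
force [-0.14046085  0.84764243 -0.91483493]
grip_width -0.07487791768047637
[[ 1.01462926e-02  9.99947551e-01 -1.39601155e-03]
 [ 9.99948514e-01 -1.01460772e-02  1.61321913e-04]
 [ 1.47149411e-04 -1.39757650e-03 -9.99999013e-01]]
```

View pics/w1.png

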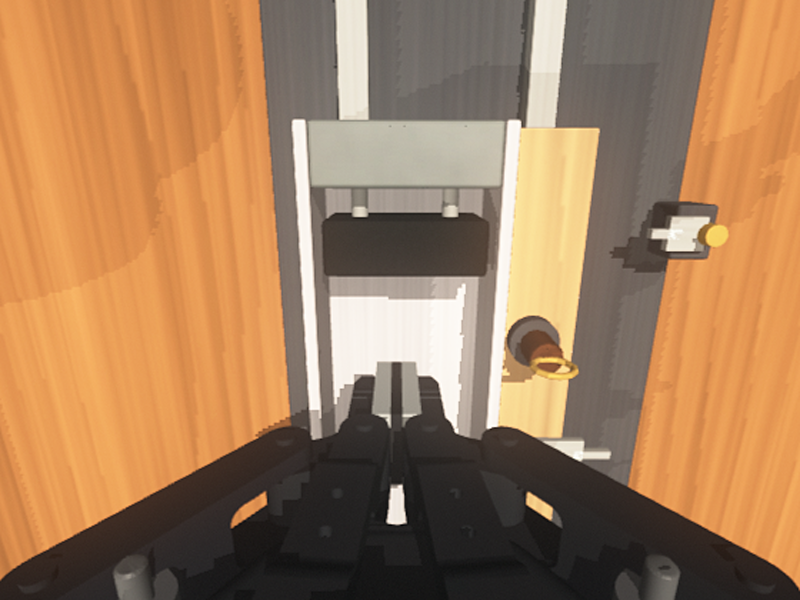

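The wrist view shows the pointer tip at (650,233) and the index tip at (609,455). The left buffer's face edge is at y=275 and the pocket walls' inner edges are at x≈308 and 505. The closed fingers are centred in the pocket.

```bash
cat >> h.py <<'E'
O=np.array([582.692,-18.314,12]);U=np.array([0.01128,0.99994,0]);V=np.array([.99994,-.01128,0])
T0=None
def track(im,ref="pics/raw_top0.png"):
    # carriage deck strip with blade, top view; returns displacement along rail (mm) from start
    r=cv2.imread(ref);x0,y0,w,h=248,163,118,19   # deck
    t=r[y0:y0+h,x0:x0+w];s=im[y0-6:y0+h+6,max(0,x0-110):x0+w+25]
    m=cv2.matchTemplate(s,t,cv2.TM_CCOEFF_NORMED);_,c,_,(px,py)=cv2.minMaxLoc(m)
    f=lambda a,b,d:(a-d)/(2*(a-2*b+d)) 
    dx=f(m[py,px-1],m[py,px],m[py,px+1]) if 0<px<m.shape[1]-1 else 0
    dy=f(m[py-1,px],m[py,px],m[py+1,px]) if 0<py<m.shape[0]-1 else 0
    p=np.array([306.,161.]);q=p+[px+dx+max(0,x0-110)-x0,py+dy-6]
    return float((atz("top",q,44)-atz("top",p,44))@U),c
def snap():
    o=telemetry.get_obs();im=vision.get_image("top")[:,:,::-1].copy()
    d,c=track(im);print("t %.3f s=%.2f score %.3f hand %.2f x %.1f z %.1f F %s"%(o["time"],d,c,(o["ee_pos"]-O)@U+64,o["ee_pos"][0],o["ee_pos"][2],np.round(o["force"],1)));return o,im
E
python3 - <<'E'
from h import *
import pickle
o=pickle.load(open("o1.pkl","rb"))
w=lambda x,y:((x+.5)*.7-.5,(y+.5)*.7-.5)
for n,p,z in[("M",(650,233),42),("I",(609,455),44),("face",(405,275),80),("wallL",(308,250),82),("wallR",(505,250),82)]:
    q=atz("wrist",w(*p),z,o);print(n,q,"along",(q-O)@U,"across",(q-O)@V)
t=lambda x,y:((x+.5)*.3025+165-.5,(y+.5)*.3025+145-.5)
print(tri([ray("wrist",w(650,233),o),ray("top",t(331,42))]),tri([ray("wrist",w(609,455),o),ray("top",t(466,53))]))
print(track(cv2.imread("pics/raw_t1.png")),track(cv2.imread("pics/raw_top0.png")))
e=o["ee_pos"];print("tcp along",(e-O)@U,(e-O)@V)
E
```

```text
M [673.74348481  51.00864036  42.        ] along 70.34554174609606 across 90.2640623334231
I [668.38399836 -85.95584278  44.        ] along -66.67117853146068 across 86.44985683118385
face [541.90944813  38.30849919  80.        ] along 56.15907465296654 across -41.41880671177111
wallL [498.11220222  50.80101028  82.        ] along 68.15680325883547 across -85.35434030368204
wallR [587.06904036  49.93698422  82.        ] along 68.29626217926592 across 3.6069066377110466
[674.4233215   50.74004631  40.67830063] [664.63021265 -83.11765801  48.20881771]
(-0.4242682054230547, 0.7849916815757751) (-0.06146307761521201, 0.9999990463256836)
tcp along 32.000826612576546 -45.13854097324518
```

Request:
drive_tool --deltas '[0,0.001,0.0243,0,0,0,0,0,0.001,0.0243,0,0,0,0,0,0,0.0243,0,0,0,0,0,0,0.0243,0,0,0,0,0,0,0,0,0,0,0,0.003,0,0,0,0,0,0,0.003,0,0,0,0,0,0,0.003,0,0,0,0,0,0,0.003,0,0,0,0,0,0,0.003,0,0,0,0,0,0,0.003,0,0,0,0,0,0,0.003,0,0,0,0,0,0,0.003,0,0,0,0,0,0,0.003,0,0,0,0,0,0,0.003,0,0,0,0,0,0,0.003,0,0,0,0,0,0,0.003,0,0,0,0,0,0,0.003,0,0,0,0,0,0,0.003,0,0,0,0,0,0,0.003,0,0,0,0,0,0]'

```text
time: 4.95
ee_pos: [540.9, 59.3, 62.8]
orientation: [-2.234, -2.209, -0.0]
force: [-0.4, 0.1, -0.2]
grip_width: -0.1
grip_force: 0.0
```

```bash
python3 -c "
from h import *
o,im=snap();cv2.imwrite('pics/raw_t2.png',im)"
```

```text
t 4.950 s=32.08 score 0.793 hand 141.18 x 540.9 z 62.8 F [-0.4  0.1 -0.2]
```

Request:
drive_tool --deltas '[-0.02,0,0,0,0,0,0,-0.045,0,0,0,0,0,0,-0.04,0,0,0,0,0,0]'

```text
time: 5.38
ee_pos: [539.7, -48.0, 62.9]
orientation: [2.233, 2.209, -0.0]
force: [0.7, 0.6, -0.2]
grip_width: -0.1
grip_force: 0.0
```

```bash
python3 -c "
from h import *
o,im=snap();cv2.imwrite('pics/raw_t3.png',im)
s=im[130:250,140:420];cv2.imwrite('pics/t3.png',cv2.resize(s,(800,343),interpolation=cv2.INTER_CUBIC))"
```

```text
t 5.375 s=50.14 score 0.768 hand 33.87 x 539.7 z 62.9 F [ 0.7  0.6 -0.2]
```

View pics/t3.png

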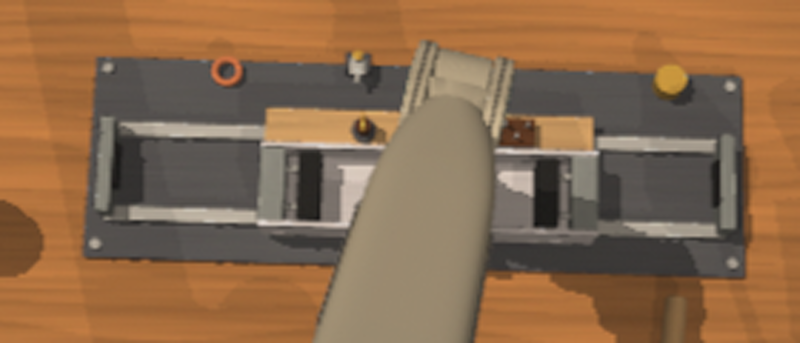

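The forearm covers the blade in the top view, but the left and right ends of the deck stay visible at crop x≈264 and 594. I'll track those two ends instead.

```bash
cat >> h.py <<'E'
def track(im,ref="pics/raw_top0.png",verbose=0):
    r=cv2.imread(ref);out=[]
    for x0,w in((240,20),(350,22)):
        y0,h=167,12
        t=r[y0:y0+h,x0:x0+w];xs=x0-70
        s=im[y0-3:y0+h+4,xs:x0+w+12]
        m=cv2.matchTemplate(s,t,cv2.TM_CCOEFF_NORMED);_,c,_,(px,py)=cv2.minMaxLoc(m)
        dx=0
        if 0<px<m.shape[1]-1:
            a,b,d=m[py,px-1:px+2];dx=(a-d)/(2*(a-2*b+d))
        p=np.array([x0+w/2,y0+h/2]);q=p+[px+dx+xs-x0,0]
        out.append((round(float((atz("top",q,44)-atz("top",p,44))@U),2),round(float(c),3)))
    g=[a for a in out if a[1]>.85] or out
    return np.mean([a[0] for a in g]),max(a[1] for a in g) if not print(out,end=" ") else 0
E
python3 -c "
from h import *
for n in('top0','t1','t2','t3'):print(n,track(cv2.imread(f'pics/raw_{n}.png')))"
```

```text
[(0.01, 1.0), (0.01, 1.0)] top0 (np.float64(0.01), 1.0)
[(0.83, 0.901), (-0.0, 1.0)] t1 (np.float64(0.415), 1.0)
[(33.96, 0.795), (31.55, 0.962)] t2 (np.float64(31.55), 0.962)
[(49.61, 0.979), (51.24, 0.96)] t3 (np.float64(50.425), 0.979)
```

Request:
drive_tool --deltas '[-0.02,0,0,0,0,0,0,-0.02,0,0,0,0,0,0]'

```text
time: 5.68
ee_pos: [539.2, -87.2, 62.8]
orientation: [-2.234, -2.209, 0.0]
force: [-0.2, -0.3, 0.4]
grip_width: 0.3
grip_force: 0.0
```

```bash
python3 -c "
from h import *
o,im=snap();cv2.imwrite('pics/raw_t4.png',im)"
```

```text
[(62.29, 0.982), (61.53, 0.909)] t 5.675 s=61.91 score 0.982 hand -5.36 x 539.2 z 62.8 F [-0.2 -0.3  0.4]
```

Request:
drive_tool --deltas '[0,0,0,0,0,0,0,0,0,0,0,0,0,0,0,0,0,0,0,0,0,0,0,0,0,0,0,0,0,0,0,0,0,0,0]'

```text
time: 6.35
ee_pos: [539.4, -85.6, 62.8]
orientation: [-2.233, -2.21, 0.0]
force: [0.9, -0.8, 0.0]
grip_width: -0.3
grip_force: 0.0
```

```bash
python3 -c "
from h import *
o,im=snap();cv2.imwrite('pics/raw_t5.png',im)
cv2.imwrite('pics/t5.png',cv2.resize(im[130:250,140:420],(800,343),interpolation=cv2.INTER_CUBIC))"
cat > sim.py <<'E'
import numpy as np
def sim(m,t0,s0,v0,hand,T,off=-109.,k=18,c=.4,b=.2,f=.008,dt=1e-3):
    # hand(t): mm; right buffer contact when hand > s+off ... compress = s+off... (buffer face passes hand)
    s,v,t=s0,v0,t0;x=0.;mx=0
    while t<t0+T:
        h=hand(t);hv=(hand(t+dt)-h)/dt
        x=s+off-h if False else (s+off)-h   # >0 : face has overrun the hand -> compressed
        F=0
        if x>0: F=max(0,k*x*1e-3+c*(v-hv)*1e-3); mx=max(mx,x)
        a=(-F-b*v*1e-3-f*np.sign(v))/m*1e3
        if F<f and abs(v)<abs(a*dt)+1e-9: v=0
        else: v+=a*dt
        s+=v*dt;t+=dt
    return s,v,mx
E
```

```text
[(88.47, 0.991), (86.9, 0.628)] t 6.350 s=88.47 score 0.991 hand -3.73 x 539.4 z 62.8 F [ 0.9 -0.8  0. ]
```

View pics/t5.png

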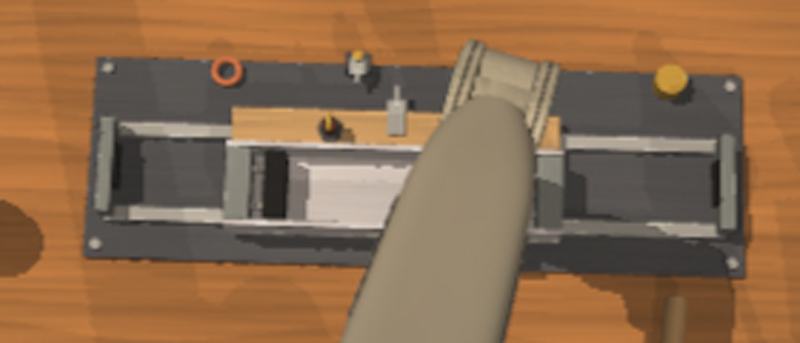

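The index blade is now in view at crop (397,88), with the pointer tip at (358,82). That leaves about 46 mm to go, at about 37 mm/s.

```bash
python3 - <<'E'
from sim import *
d=np.array([[4.95,31.6],[5.375,50.0],[5.675,62.1],[6.35,88.5]])
for m in(2.2,2.8,3.4):
    # fit coast with model drag
    from scipy.optimize import least_squares
    def tr(p):return [sim(m,4.95,p[0],p[1],lambda t:-1e4 if 0 else 1e4,t-4.95)[0]-s if t>4.95 else p[0]-s for t,s in d]
    r=least_squares(tr,[31.6,43]);s,v,_=sim(m,4.95,*r.x,lambda t:1e4,6.4-4.95);print(m,r.x,np.round(r.fun,2),"now",s,v)
    for wait in(0,1,2,3):
      for rate in(1.8,2.0,2.2):
        h=lambda t:-4+rate*8*max(0,t-6.4-wait/8)
        print(wait,rate,[tuple(np.round(sim(m,6.4,s,v,h,T),1)) for T in(1.5,2,2.25,2.5)])
E
```

```text
2.2 [31.30496924 45.89490767] [-0.3   0.11  0.47 -0.29] now 89.9872299342284 35.28646501612495
0 1.8 [(np.float64(130.5), np.float64(7.5), np.float64(4.5)), (np.float64(131.6), np.float64(0.3), np.float64(4.5)), (np.float64(131.7), np.float64(0.0), np.float64(4.5)), (np.float64(131.7), np.float64(0.0), np.float64(4.5))]
0 2.0 [(np.float64(132.6), np.float64(13.0), np.float64(3.8)), (np.float64(136.1), np.float64(4.0), np.float64(3.8)), (np.float64(137.0), np.float64(3.0), np.float64(3.8)), (np.float64(137.7), np.float64(2.1), np.float64(3.8))]
0 2.2 [(np.float64(134.4), np.float64(18.6), np.float64(2.9)), (np.float64(140.5), np.float64(8.2), np.float64(3.0)), (np.float64(142.4), np.float64(7.1), np.float64(3.0)), (np.float64(144.1), np.float64(6.0), np.float64(3.0))]
1 1.8 [(np.float64(127.8), np.float64(3.6), np.float64(4.7)), (np.float64(128.2), np.float64(0.0), np.float64(4.7)), (np.float64(128.2), np.float64(0.0), np.float64(4.7)), (np.float64(128.2), np.float64(0.0), np.float64(4.7))]
1 2.0 [(np.float64(130.1), np.float64(8.1), np.float64(4.1)), (np.float64(132.2), np.float64(2.
[... 6687 characters left out ...]
.float64(6.4))]
3 1.8 [(np.float64(125.3), np.float64(-1.3), np.float64(8.0)), (np.float64(124.0), np.float64(-2.3), np.float64(8.0)), (np.float64(123.5), np.float64(-1.7), np.float64(8.0)), (np.float64(123.2), np.float64(-1.1), np.float64(8.0))]
3 2.0 [(np.float64(126.7), np.float64(1.2), np.float64(7.3)), (np.float64(126.7), np.float64(0.0), np.float64(7.3)), (np.float64(126.7), np.float64(0.0), np.float64(7.3)), (np.float64(126.7), np.float64(0.0), np.float64(7.3))]
3 2.2 [(np.float64(128.2), np.float64(4.1), np.float64(6.6)), (np.float64(129.2), np.float64(1.2), np.float64(6.6)), (np.float64(129.4), np.float64(0.6), np.float64(6.6)), (np.float64(129.4), np.float64(0.0), np.float64(6.6))]
```

Request:
drive_tool --deltas '[0.00195,0,0,0,0,0,0,0.00195,0,0,0,0,0,0,0.00195,0,0,0,0,0,0,0.00195,0,0,0,0,0,0,0.00195,0,0,0,0,0,0,0.00195,0,0,0,0,0,0,0.00195,0,0,0,0,0,0,0.00195,0,0,0,0,0,0,0.00195,0,0,0,0,0,0,0.00195,0,0,0,0,0,0,0.00195,0,0,0,0,0,0,0.00195,0,0,0,0,0,0,0.00195,0,0,0,0,0,0,0.00195,0,0,0,0,0,0,0.00195,0,0,0,0,0,0,0.00195,0,0,0,0,0,0,0.03,0,0,0,0,0,0,0.04,0,0,0,0,0,0]'

```text
time: 8.65
ee_pos: [540.8, 15.4, 62.9]
orientation: [2.236, 2.207, 0.0]
force: [0.3, 0.1, 0.6]
grip_width: 0.1
grip_force: 0.0
```

```bash
python3 -c "
from h import *
o,im=snap();cv2.imwrite('pics/raw_t6.png',im)
im=vision.get_image('scene')[:,:,::-1];cv2.imwrite('pics/raw_s6.png',im)
o=telemetry.get_obs();w=vision.get_image('wrist')[:,:,::-1];cv2.imwrite('pics/raw_w6.png',w)
a=cv2.resize(im[205:285,190:350],(800,400),interpolation=cv2.INTER_CUBIC)
b=cv2.resize(cv2.imread('pics/raw_t6.png')[145:185,230:310],(400,200),interpolation=cv2.INTER_CUBIC)
c=cv2.resize(w,(267,200));cv2.imwrite('pics/c6.png',np.vstack([a,np.hstack([b,c,np.zeros((200,133,3),np.uint8)])]))
"
```

```text
[(133.91, 0.981), (135.28, 0.971)] t 8.650 s=134.59 score 0.981 hand 97.28 x 540.8 z 62.9 F [0.3 0.1 0.6]
```

View pics/c6.png

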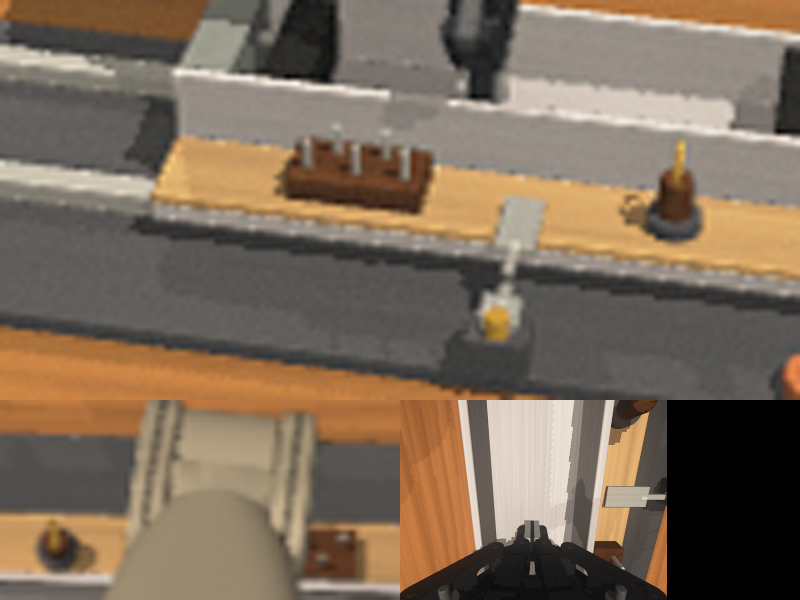

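The blade and the pointer are nearly in line in the scene view. Next I'll check for drift.

Request:
drive_tool --deltas '[0,0,0,0,0,0,0,0,0,0,0,0,0,0,0,0,0,0,0,0,0,0,0,0,0,0,0,0]'

```text
time: 9.3
ee_pos: [540.5, 14.8, 62.8]
orientation: [2.234, 2.208, -0.0]
force: [-1.3, 0.1, -0.3]
grip_width: 0.1
grip_force: 0.0
```

```bash
cat > dr.py <<'E'
from h import *
import sys
n=sys.argv[1]
o,im=snap();cv2.imwrite(f'pics/raw_t{n}.png',im)
b=vision.get_image('scene')[:,:,::-1].copy();cv2.imwrite(f'pics/raw_s{n}.png',b);o2=telemetry.get_obs();w=vision.get_image('wrist')[:,:,::-1].copy();cv2.imwrite(f'pics/raw_w{n}.png',w)
def sh(a,b,x0,y0,w,h):
    m=cv2.matchTemplate(b[y0-8:y0+h+8,x0-16:x0+w+16],a[y0:y0+h,x0:x0+w],cv2.TM_CCOEFF_NORMED);_,c,_,(px,py)=cv2.minMaxLoc(m)
    q=m[py,px-1:px+2];return px-16+(q[0]-q[2])/(2*(q[0]-2*q[1]+q[2])),c
a=cv2.imread(f'pics/raw_s{sys.argv[2]}.png')
print('scene px shift (+ = +y)',sh(a,b,245,230,40,20),sh(a,b,315,230,20,20),'t',o2['time'])
E
python3 dr.py 7 6
```

```text
[(133.91, 0.981), (135.28, 0.971)] t 9.300 s=134.59 score 0.981 hand 96.67 x 540.5 z 62.8 F [-1.3  0.1 -0.3]
scene px shift (+ = +y) (np.float32(0.010509052), 0.99826979637146) (np.float32(0.02871681), 0.9988080859184265) t 9.4
```

The carriage is at rest. I'll lift the hand clear and measure the alignment up close.

Request:
drive_tool --deltas '[0,0,-0.025,0,0,0,0,0,0,-0.025,0,0,0,0,0,0,-0.025,0,0,0,0,0,0,-0.02,0,0,0,0,0,0.03,0,0,0,0,0,0,0.03,0,0,0,0,0,0,0,0,0,0,0,0,0,0,0,0,0,0,0]'

```text
time: 10.45
ee_pos: [599.6, 14.7, 157.4]
orientation: [-2.233, -2.208, 0.002]
force: [0.6, -1.2, 0.1]
grip_width: 0.0
grip_force: 0.0
```

```bash
python3 dr.py 8 6; python3 - <<'E'
from h import *
import pickle
o=telemetry.get_obs();pickle.dump(o,open('o8.pkl','wb'));print(o['ee_pos'],o['orientation'])
p=vision.camera_params('wrist');R=cv2.Rodrigues(o["orientation"])[0];T=np.array(p["T_tool_cam"])
c=T[:3,:3].T@(R.T@(np.array([669,51.5,43])-o["ee_pos"])-T[:3,3]);uv=K(p)@c;uv=uv[:2]/uv[2];print(uv)
x,y=np.round(uv).astype(int)-[50,37];x=max(0,min(x,460));y=max(0,min(y,345));print(x,y)
cv2.imwrite('pics/c8.png',cv2.resize(cv2.imread('pics/raw_w8.png')[y:y+75,x:x+100],(800,600),interpolation=cv2.INTER_CUBIC))
E
```

```text
[(133.91, 0.981), (134.02, 0.948)] t 10.450 s=133.97 score 0.981 hand 97.20 x 599.6 z 157.4 F [ 0.6 -1.2  0.1]
scene px shift (+ = +y) (np.float32(-0.032616388), 0.9695760607719421) (np.float32(0.022480475), 0.9985224604606628) t 10.55
[599.38778494  14.71609023 157.54970424] [-2.23299361e+00 -2.20859721e+00  1.26096570e-03]
[369.08372538 164.28092559]
319 127
```

View pics/c8.png

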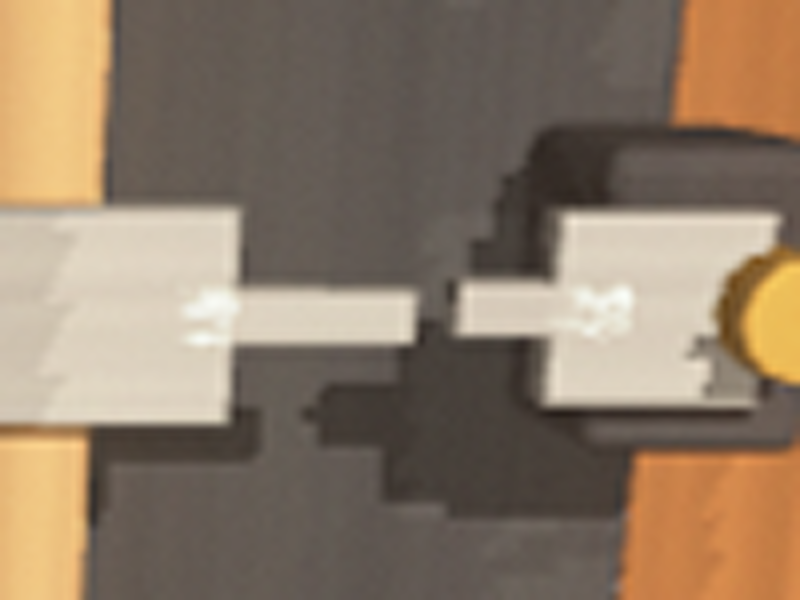

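The blade's centre line is at y≈318 and the pointer's at about 308, at 0.09 mm per px. That puts them within about 0.9 mm of each other, and the carriage is at rest. A nudge would risk more than it could gain, so I'll lift away, wait out the three seconds and check again.

Request:
drive_tool --deltas '[0,0,-0.03,0,0,0,0,0,0,-0.03,0,0,0,0,0,0,-0.03,0,0,0,0,0,0,0,0,0,0,0,0,0,0,0,0,0,0,0,0,0,0,0,0,0,0,0,0,0,0,0,0,0,0,0,0,0,0,0,0,0,0,0,0,0,0,0,0,0,0,0,0,0,0,0,0,0,0,0,0,0,0,0,0,0,0,0,0,0,0,0,0,0,0,0,0,0,0,0,0,0,0,0,0,0,0,0,0,0,0,0,0,0,0,0,0,0,0,0,0,0,0,0,0,0,0,0,0,0,0,0,0,0,0,0,0]'

```text
time: 12.98
ee_pos: [600.5, 14.7, 247.8]
orientation: [2.234, 2.209, 0.0]
force: [0.1, -0.4, 0.7]
grip_width: -0.1
grip_force: 0.0
```

```bash
python3 dr.py 9 6 && python3 -c "
from h import *
print(env.job_done())"
```

```text
[(133.91, 0.981), (135.3, 0.97)] t 12.975 s=134.61 score 0.981 hand 97.16 x 600.5 z 247.8 F [ 0.1 -0.4  0.7]
scene px shift (+ = +y) (np.float32(0.010583514), 0.9982498288154602) (np.float32(0.023243567), 0.9986822009086609) t 13.075
the job is handed in; nothing more can be done
None
```

I handed the job in at about 13 s: the carriage stands within about 1 mm of the pointer by the wrist camera, showed no movement for over 4 s untouched, and the hand is lifted clear.

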